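# Seat the griddle plate on its pins and lock it

## Robot

A 6-joint arm with a two-finger parallel gripper is mounted at the origin on the work surface. World frame = base frame: x ahead of the robot, y to its left, z up, the work surface at z = 0. Lengths are in mm, angles in rad, forces in N, time in s.
With the tool pointing down it reaches from about 350 to 875 mm from the base axis. Payload 4.2 kg.
Tool frame: the origin (TCP) lies midway between the tips of the shut fingers; the grasp point (between the pads) lies 19 mm behind it (arm.tcp_to_grasp is the distance from the TCP to the grasp point, in mm); z points along the fingers, y is the line along which they close (so a half turn about z gives the same grasp; the last joint's range is limited). The gripper opens to 85 mm and grips with 20 to 120 N. Pads are 22 mm wide; open, the fingers measure 114 mm over their backs; the gripper's body (76 mm by 85 mm) begins 54 mm behind the grasp point. The pads swing forward as they close: fully open they stand 13 mm farther back than shut.
Start: joints at [1.498, 0.385, 0.008, 0, -1.194, -0.259], TCP at [203.558, 590.9, 231.312] pointing down, gripper open.
Joint ranges: [-3.14, 3.14], [-1.21, 2.06], [-1.07, 1.41], [-3.16, 2.05], [-2.99, -0.16], [-3.1, 3.1]. Speed limits (rad/s): [2.79, 2.79, 3.14, 3.14, 3.14, 3.14].

## Interface

Orientations are given as a unit quaternion [x, y, z, w].
In Python, from bench import arm gives the robot as it stands.
- The arm moves only by the tool arm_command, never from a script. Its argument "rows" is a list of rows, each a list of 2 entries, a list of its own where there are three numbers: the shift along the tool's x, y, z as a fraction of full scale, then the turn, a rotation vector about the tool's x, y, z as a fraction of full scale. In form: [[[x, y, z], [wx, wy, wz]], ...]. A call has 1 to 5 rows; each row is the pose to reach, as a shift and turn from the pose commanded when the call began, along the tool's axes at that moment, turning the shorter way round; what a row does not reach only later rows make up. Full scale, the value 1, is 0.25 m for a shift and 180 degrees for a turn. A row lasts 1/10 s, in which the tool goes at most 50 mm and 8.59 degrees, less where a joint would pass 70% of its speed; a pose out of reach is approached as far as the arm can. A call with a number of a shift or a turn outside -1 to 1 is refused whole. A call with a gripper value outside its range is refused whole. "grip" is the opening, from 0 (shut) to 1 (fully open), set as the call begins (left out, the last holds). The fingers move at their own pace and stop on an object; the grip force is fixed at half the most. Time passes only in rows, so rows that repeat a pose let the fingers close. It gives the time, the measured TCP pose, the force, the opening and the grip force at its end, in the units of the state.
- arm.read_state(): the state, without advancing time (a new reading comes with each control period).
- arm.get_image(name): name is "side" or "top" or "wrist"; returns (picture, depth): 480x640x3 uint8, blue, green, red; 480x640 float32, mm along the optical axis (not along the pixel's ray), 0 where there is no reading.
- arm.camera_info(name): a dict with "fx", "fy", "cx", "cy" (pixels), "k1" (the pictures are not rectified: a ray, as slopes to the right and down, at radius r is drawn at 1 + k1 r^2 times it, then the intrinsics apply), "extrinsics" (4x4, takes a point from camera to world coordinates). Camera axes: x right, y down, z forward; pixel columns grow to the right and rows downward; lengths in mm; the calibration is good to about 2 mm. A picture is of the moment at which its call begins: read the wrist's pose just before it. camera_info takes no time and is no camera call; for the wrist camera it gives the pose at the moment of the call.
- arm.job_done(): hands the job in; it is judged then, once.
Trained networks look in the newest picture that a camera, given by its name, has taken for a name from the list of things; names that differ only in an ending like _2 or _b are one class to them, and where a whole thing is asked for, a point or a joint stands for the part that bears it (a point fixed in the world has none). Each returns a list of dicts, best first, with "score" (0 to 1); they miss things now and then, are a little off and sometimes report something else, mostly with a low value. They report only what shows in the picture. A call takes as long as a camera call.
- arm.spot_in(camera, query): "position" ([column, row] in pixels, amid what is visible of it).
The state is a dict: "clock": time; "joints": joint angles; "joint_vel": joint speeds; "joint_efforts": joint torques, N m; "position": TCP position; "ee_rot": TCP orientation; "contact_force": force on the tool from outside, world axes, zero at the start; "wrist_torque": the same for the moment, N m; "gripper_width": finger opening in mm; "grasp_force": force on a finger pad.
Only numpy, scipy, OpenCV 4.12 (cv2) and the standard library are available. Lean on these libraries where they do the work, as an engineer would, in place of code of your own. Each camera call takes 0.05 s, during which the arm holds its last target. There are 200 camera calls.

## Task

Nudge the dark cooking plate sideways along the table griddle with a fingertip until its two holes drop over the two locating pins and it lies flat, fully down on the deck. Then push the red catch home over the plate's edge and let go. Do not lift or tip up the plate, and leave the other kitchen things where they stand.

Things in the scene. Friction and masses are not known exactly. Their poses are not given: they have to be found in the camera images.
- griddle: White table griddle (cold), fixed, 240 mm (x) by 420 mm (y); origin at the centre of its underside, x pointing away from the robot, y to the left. Catch bracket: dark, 70 mm wide, standing out at the middle of the near side from x = -115 to -165 mm, top 67 mm above the table.
- deck_mid (a point): Middle of the griddle's flat aluminium deck, 60 mm above the table. The deck is a channel 195 mm wide along y, open at both ends (y = +-210 mm), between guide rails 20 mm thick and 16 mm high above the deck: the far one whole, with a small red mark at its middle, the near one in two pieces with a 100 mm gap for the catch.
- pin_left (a point): Top of the left brass locating pin, fixed upright on the griddle's deck at x = -60, y = +70 mm in the griddle's frame: 10 mm diameter, 7 mm tall above the deck, top edge chamfered 2 mm.
- pin_right (a point): Top of the right brass locating pin, the same, at x = -60, y = -70 mm in the griddle's frame.
- plate: Loose dark steel plate 190 (x) x 260 (y) x 8 mm, about 0.7 kg, low ribs along x on top, the middle one red; origin at the centre of its underside. It lies between the rails (2.5 mm play each side), 25 to 50 mm left or right of the middle, near part up on the pins' tops, far edge on the deck. Pushed on an end face it slides along y with a few newtons; in the middle it drops and the pins stop it.
- hole_left (a point): Centre of the plate's left hole (round, 16 mm diameter, right through) at the plate's top face, at x = -60, y = +70 mm in the plate's frame. Seated, it is 68 mm above the table (about 75 mm when riding on the pins) and within 3 mm of the left pin sideways.
- hole_right (a point): Centre of the plate's right hole, the same, at x = -60, y = -70 mm in the plate's frame; it belongs on the right pin.
- catch (a joint): Red slide catch at the middle of the near side: 0 to 3 mm at the start (drawn back), 20 mm fully home at its stop. It moves along the griddle's +x (away from the robot) against about 1.5 N of friction and stays where left. Home, its tongue reaches 12 mm over the near edge of the seated plate, 2.5 mm above it; an unseated plate blocks it.
- catch_tab (a point): Middle of the near, robot-facing side of the catch's upright tab, the face to push; the tab is 36 mm wide (y), 10 mm thick (x), and rises from about 76 to 108 mm above the table; this point is 92.5 mm up.
- mug: White ceramic mug, 80 mm diameter, 95 mm tall, origin under its centre. Bystander.
- shaker: Pale wooden salt shaker, 42 mm diameter, 88 mm tall, origin under its centre. Bystander.
- matchbox: Cardboard matchbox 55 x 36 x 16 mm, origin under its centre. Bystander.
- spatula: Steel spatula with a wooden handle, about 250 mm long, lying on the table along its x axis. Bystander.
- bowl: Blue ceramic bowl, 130 mm diameter, 55 mm tall, origin under its centre. Bystander.
- jar: Amber glass jar with a red cap, 70 mm diameter, 100 mm tall, origin under its centre. Bystander.

How it is judged:
By the outcome, as a careful person would: the job done as asked, in the order asked, and still so for the second after the job is handed in, with the robot touching nothing.
It also fails if it takes over 46 s, if anything falls off the work surface, if the arm or the gripper's body presses on something with over 40 N, if the wrist force passes 120 N, or if a joint passes its speed limit or range.

## Working session

There is one attempt and no reset: what is moved stays moved. The work goes in short steps, Python scripts to look and compute and a tool call to move; the robot and the scene stay as the last step left them, time stands still between calls to the robot, and variables do not carry over. Pictures are saved under pics/ and viewed, at most 10 in all, crops included, and the job is handed in when it is done.

Besides the shell and the picture viewer there is one more tool, called as a command line: name --argument value ..., lists and objects as JSON in quotes. arm_command: Moves the arm, as the interface text tells. Shift numbers are shares of 0.25 m and turn numbers shares of 180 degrees, none past 1 either way. Its arguments: {"type":"object","properties":{"rows":{"type":"array","items":{"type":"array"}},"grip":{"type":"number"}},"required":["rows"]}

```bash
mkdir -p pics; cat > h.py <<'E'
import numpy as np, cv2
from bench import arm
def ray(c,px):
    i=arm.camera_info(c); d=np.array([(px[0]-i["cx"])/i["fx"],(px[1]-i["cy"])/i["fy"]]); u=d.copy()
    for _ in range(20): u=d/(1+i["k1"]*(u@u))
    E=np.array(i["extrinsics"]); return E[:3,3],E[:3,:3]@np.array([u[0],u[1],1.])
def onz(c,px,z):
    o,d=ray(c,px); return (o+d*(z-o[2])/d[2]).round(1)
def atdepth(c,px,D):
    o,d=ray(c,px); p=D[int(px[1])-1:int(px[1])+2,int(px[0])-1:int(px[0])+2]; p=p[p>0]
    return (o+d*np.median(p)).round(1) if len(p) else None
E
python3 - <<'E'
from h import *
print(arm.read_state())
for c in("top","side"):
    im,D=arm.get_image(c); cv2.imwrite(f"pics/{c}0.png",im); np.save(f"{c}.npy",D)
    print(c,np.array(arm.camera_info(c)["extrinsics"]).round(2).tolist())
    for q in ["griddle","plate","hole_left","hole_right","pin_left","pin_right","catch_tab","deck_mid","mug","shaker","matchbox","spatula","bowl","jar"]:
        r=arm.spot_in(c,q)[:2]
        for a in r: print(q,round(a["score"],2),np.round(a["position"]),atdepth(c,a["position"],D))
E
```

```text
{'clock': 0.0, 'joints': array([ 1.49760666e+00,  3.85548785e-01,  6.58422588e-03, -4.99536331e-04,
       -1.19401020e+00, -2.58580220e-01]), 'joint_vel': array([-0.00030457, -0.00188459, -0.0010663 ,  0.00091287,  0.00166326,
        0.00096135]), 'joint_efforts': array([ 5.75118665e-04, -3.92291415e+01,  1.88398951e+01,  4.18604448e+00,
       -4.66688609e-03,  6.41539621e-08]), 'position': array([203.37468098, 590.3439451 , 230.20992889]), 'ee_rot': array([ 9.86256783e-01, -1.65215974e-01, -1.30330031e-04,  1.10602641e-03]), 'contact_force': array([ 0.5256064 ,  0.13839955, -0.36190949]), 'wrist_torque': array([-0.00431746,  0.00273111,  0.02240558]), 'grasp_force': 0.0, 'gripper_width': 85.76870802633069}
top [[-0.01, -0.99, 0.12, 388.87], [-1.0, 0.01, 0.0, -1.66], [-0.0, -0.12, -0.99, 1209.62], [0.0, 0.0, 0.0, 1.0]]
griddle 0.77 [288. 232.] [557.3  80.5  60.5]
plate 0.92 [342. 210.] [610.1 -61.7  74.6]
hole_left 0.64 [343. 211.] [607.3 -63.7  75.3]
hole_left 0.3 [337. 261.] [479.2 -45.5  78.7]
hole_right 0.4 [464. 292.] [ 397.1 -387.7    3.2]
pin_left 0.84 [291. 228.] [568.9  7
[... 604 characters left out ...]
0.0, 0.0, 0.0, 1.0]]
griddle 0.85 [339. 238.] [537.    5.1  59.9]
plate 0.61 [382. 240.] [600.2 -65.6  72.9]
hole_left 0.75 [383. 243.] [597.1 -71.8  71.3]
hole_right 0.65 [382. 241.] [600.2 -66.7  72.2]
pin_left 0.63 [338. 255.] [505.4 -31.6  61.9]
pin_right 0.9 [339. 240.] [534.8   1.6  59.8]
catch_tab 0.57 [330. 256.] [469.3 -50.2 105.8]
deck_mid 0.63 [342. 242.] [528.7 -15.9  73.2]
mug 0.89 [218. 156.] [453.6 381.   79.6]
shaker 0.9 [269. 128.] [629.9 421.7  53.9]
matchbox 0.94 [222. 237.] [348.  199.6  15.6]
spatula 0.79 [416. 427.] [ 403.2 -386.2    0.6]
spatula 0.49 [383. 241.] [601.4 -68.7  72.6]
bowl 0.64 [511. 379.] [ 609.8 -434.9    5.3]
jar 0.62 [535. 324.] [ 686.  -399.8   86.4]
```

View pics/top0.png

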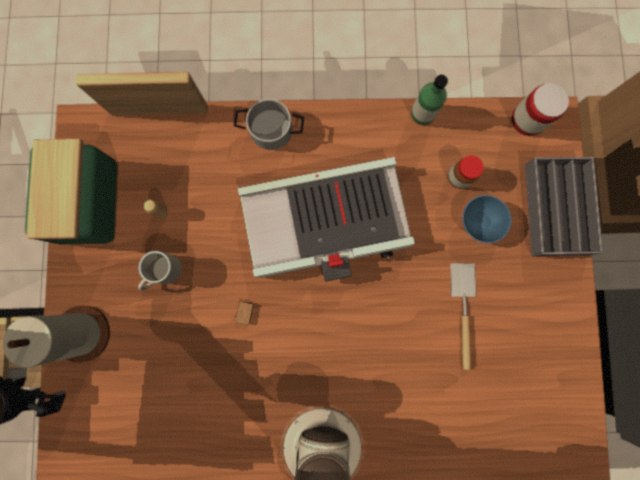

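View pics/side0.png

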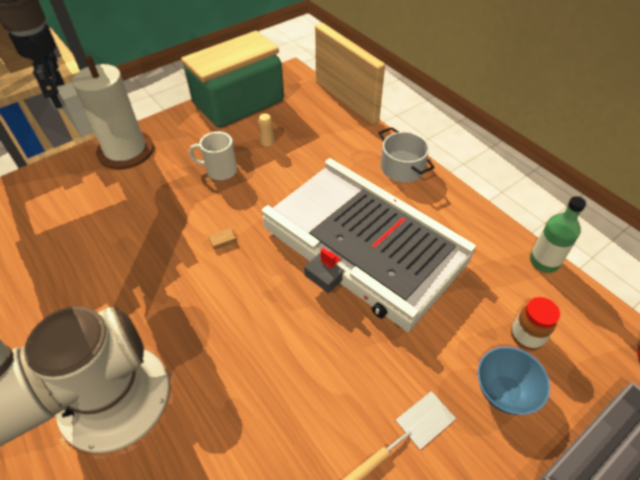

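The top view shows the plate shifted to the right: red rib at (341,203) against the rail mark at (317,176). The bare deck is on the left and the catch is at (335,261). The free strip at the right end is around (400,200).

```bash
cat >> h.py <<'E'
def cloud(c,im,D):
    i=arm.camera_info(c); v,u=np.mgrid[:480,:640]; 
    K=np.array([[i["fx"],0,i["cx"]],[0,i["fy"],i["cy"]],[0,0,1.]])
    n=cv2.undistortPoints(np.stack([u,v],-1).reshape(-1,1,2).astype(float),K,np.array([i["k1"],0,0,0])).reshape(480,640,2)
    E=np.array(i["extrinsics"]); P=np.dstack([n,np.ones((480,640))])*D[...,None]
    return P@E[:3,:3].T+E[:3,3]
def rect(P):
    (c,s,a)=cv2.minAreaRect(P[:,:2].astype(np.float32)); 
    if s[0]>s[1]: a-=90; s=s[::-1]
    a=(a+90)%180-90   # yaw of short side(x)
    return np.round(c,1),np.round(s,1),round(a,2)
E
python3 - <<'E'
from h import *
im=cv2.imread("pics/top0.png"); D=np.load("top.npy"); P=cloud("top",im,D); h=cv2.cvtColor(im,cv2.COLOR_BGR2HSV)
reg=np.zeros((480,640),bool); reg[145:290,225:425]=1; reg&=D>0
def big(m):
    n,l,s,_=cv2.connectedComponentsWithStats(cv2.morphologyEx(m.astype(np.uint8),cv2.MORPH_OPEN,np.ones((3,3))))
    return l==1+np.argmax(s[1:,4])
w=reg&(P[...,2]>50)&(P[...,2]<85); print("all",rect(P[big(w)]))
w2=w&(h[...,2]>120)&(h[...,1]<80); print("white",rect(P[w2]))
p=big(w&(h[...,2]<95)); print("dark",rect(P[p]),P[p][:,2].mean())
r=big(reg&(h[...,1]>170)&((h[...,0]<6)|(h[...,0]>174))&(P[...,2]>50)&(P[...,2]<85)&(P[...,0]>500)); print("redrib",P[r].mean(0),r.sum())
for px in [(240,190),(393,163),(257,274),(412,242)]: print(onz("top",px,76))
for px in [(320,240),(375,230)]: print(onz("top",px,75))
E
```

```text
all (array([575. , -21.1]), array([283.5, 420.7]), 10.47)
white (array([598. , -16.9]), array([237.5, 419.8]), 10.61)
dark (array([607. , -61.7]), array([196.7, 257.9]), 10.78) 72.37551013278366Traceback (most recent call last):
  File "<stdin>", line 10, in <module>
  File "<stdin>", line 6, in big
    return _wrapfunc(a, 'argmax', axis=axis, out=out, **kwds)
    return bound(*args, **kwds)
ValueError: attempt to get argmax of an empty sequence
```

arm_command --rows '[[[0.73, 0.68, 0], [0, 0, -0.1645]], [[0.73, 0.68, 0], [0, 0, -0.1645]], [[0.73, 0.68, 0], [0, 0, -0.1645]], [[0.73, 0.68, 0], [0, 0, -0.1645]], [[0.73, 0.68, 0], [0, 0, -0.1645]]]' --grip 0

```text
clock: 2.0
position: [321.3, 368.9, 231.6]
ee_rot: [0.996, 0.093, 0.0, -0.0]
contact_force: [1.7, -0.5, 0.7]
gripper_width: 11.9
grasp_force: 0.0
```

arm_command --rows '[[[0.27, 0.9, 0], [0, 0, 0]], [[0.27, 0.9, 0], [0, 0, 0]], [[0.27, 0.9, 0], [0, 0, 0]], [[0.27, 0.9, 0], [0, 0, 0]], [[0.27, 0.9, 0], [0, 0, 0]]]'

```text
clock: 2.5
position: [429.1, 159.5, 231.7]
ee_rot: [0.996, 0.092, 0.0, -0.0]
contact_force: [0.5, 0.0, -0.2]
gripper_width: 0.2
grasp_force: 0.0
```

arm_command --rows '[[[0.27, 0.9, 0], [0, 0, 0]], [[0.27, 0.9, 0], [0, 0, 0]], [[0.27, 0.9, 0], [0, 0, 0]], [[0.27, 0.9, 0], [0, 0, 0]], [[0.27, 0.9, 0], [0, 0, 0]]]'

```text
clock: 3.0
position: [537.2, -49.5, 231.4]
ee_rot: [0.996, 0.091, 0.0, 0.0]
contact_force: [0.0, 0.8, 0.4]
gripper_width: -0.1
grasp_force: 0.0
```

```bash
python3 - <<'E'
from h import *
s=arm.read_state(); im,D=arm.get_image("wrist"); cv2.imwrite("pics/w1.png",im)
np.save("w1.npy",cloud("wrist",im,D))
print(s["clock"],s["position"],s["joints"].round(2),np.array(arm.camera_info("wrist")["extrinsics"]).round(2).tolist())
E
```

```text
3.0 [537.15931219 -49.49514455 231.41007269] [ 0.21  0.24 -0.2   0.   -1.13  1.54] [[0.18, -0.95, -0.25, 604.11], [-0.98, -0.17, -0.05, -39.57], [0.0, 0.26, -0.97, 373.17], [0.0, 0.0, 0.0, 1.0]]
```

View pics/w1.png

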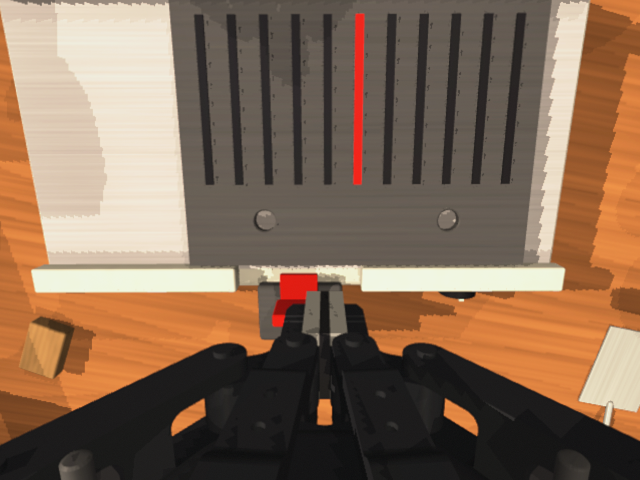

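The wrist view shows the plate well to the right. The holes are at (265,220) and (448,220), the near rail's top runs from (33,280) to (564,278), and the catch is at (297,297).

```bash
python3 - <<'E'
from h import *
im=cv2.imread("pics/w1.png");P=np.load("w1.npy")
f=lambda u,v,z:onz("wrist",(u,v),z)
a=[f(33,292,76),f(564,290,76),f(236,291,76),f(362,290,76)];d=a[0]-a[1];g=np.arctan2(-d[0],d[1]);print(a,np.linalg.norm(d),np.degrees(g))
x=np.array([np.cos(g),np.sin(g)]);y=np.array([-x[1],x[0]])
c=(a[0]+a[1])[:2]/2+x*117.5; print("griddle c (rail outer at -117.5)",c)
G=lambda p:np.round([(p[:2]-c)@x,(p[:2]-c)@y],1)
for n,p in dict(hl=f(265,220,75),hr=f(448,220,75),tabTL=f(280,274,108),tabTR=f(317,274,108),tabBL=f(274,304,108),tcp=np.array([537.2,-49.5,0]),gapL=a[2],gapR=a[3]).items(): print(n,p,G(p))
for v in (278,290,300,310,320): print(v,P[v,285],G(P[v,285]))
for u,v in((265,200),(450,200),(540,100),(530,250),(545,250)): print(u,v,P[v,u],G(P[v,u]))
E
```

```text
[array([447.9, 165.4,  76. ]), array([ 524.4, -247.9,   76. ]), array([477.1,   7.9,  76. ]), array([495.8, -90.4,  76. ])] 420.32028264170174 10.486512728404787
griddle c (rail outer at -117.5) [601.68748892 -19.86452237]
hl [537.8  -6.5  75. ] [-60.4  24.8]
hr [ 562.7 -143.4   75. ] [ -60.8 -114.4]
tabTL [508.9 -26.  108. ] [-92.4  10.9]
tabTR [513.5 -51.5 108. ] [-92.5 -15.1]
tabBL [485.8 -25.2 108. ] [-114.9   15.8]
tcp [537.2 -49.5   0. ] [-68.8 -17.4]
gapL [477.1   7.9  76. ] [-117.5   50. ]
gapR [495.8 -90.4  76. ] [-117.   -50.1]
278 [494.64134205 -28.68601808  75.45927671] [-106.9   10.8]
290 [484.478933   -30.22759325  74.99194108] [-117.1   11.1]
300 [477.88252047 -31.66256712  79.31032662] [-123.9   10.9]
310 [477.92767913 -33.39563231  97.83433852] [-124.2    9.2]
320 [544.77313165 -37.39121683 251.43617298] [-59.2  -6.9]
265 200 [552.592197    -4.14741437  72.93879015] [-45.4  24.4]
450 200 [ 577.53416931 -141.60970022   72.92728764] [ -45.9 -115.3]
540 100 [ 660.04257511 -192.00476923   60.09157034] [  26.1 -179.9]
530 250 [ 548.34574967 -220.62362769   59.90291968] [ -89.  -187.7]
545 250 [ 550.5159007  -232.60588678   59.89033722] [ -89.  -199.9]
```

arm_command --rows '[[[0.276, 0.744, 0], [0, 0, 0]], [[0.276, 0.744, 0], [0, 0, 0]], [[0.276, 0.744, 0], [0, 0, 0]], [[0.276, 0.744, 0], [0, 0, 0]], [[0.276, 0.744, 0], [0, 0, 0]]]'

```text
clock: 3.55
position: [639.8, -221.6, 228.9]
ee_rot: [0.996, 0.09, -0.001, 0.0]
contact_force: [-0.8, 0.9, -0.1]
gripper_width: 0.0
grasp_force: 0.0
```

arm_command --rows '[[[0, 0, 0.56], [0, 0, 0]], [[0, 0, 0.56], [0, 0, 0]], [[0, 0, 0.56], [0, 0, 0]], [[0, 0, 0.56], [0, 0, 0]], [[0, 0, 0.56], [0, 0, 0]]]'

```text
clock: 4.05
position: [638.8, -216.9, 92.1]
ee_rot: [0.996, 0.093, -0.0, 0.001]
contact_force: [0.4, -0.3, 1.4]
gripper_width: 0.1
grasp_force: 0.0
```

```bash
cat >> h.py <<'E'
gc=np.array([601.69,-19.86]);ga=np.radians(10.49);gx=np.array([np.cos(ga),np.sin(ga)]);gy=np.array([-gx[1],gx[0]])
G=lambda p:np.round([(np.array(p)[:2]-gc)@gx,(np.array(p)[:2]-gc)@gy],1)
E
python3 - <<'E'
from h import *
s=arm.read_state(); print(s["clock"],s["position"],G(s["position"]),s["contact_force"],s["ee_rot"])
im,D=arm.get_image("wrist"); cv2.imwrite("pics/w2.png",im)
E
```

```text
4.05 [ 638.76805589 -216.91696177   92.06394066] [   0.6 -200.5] [ 0.39938015 -0.27639152  1.36801786] [ 9.95673581e-01  9.29184367e-02 -7.59830002e-05  5.26754990e-04]
```

View pics/w2.png

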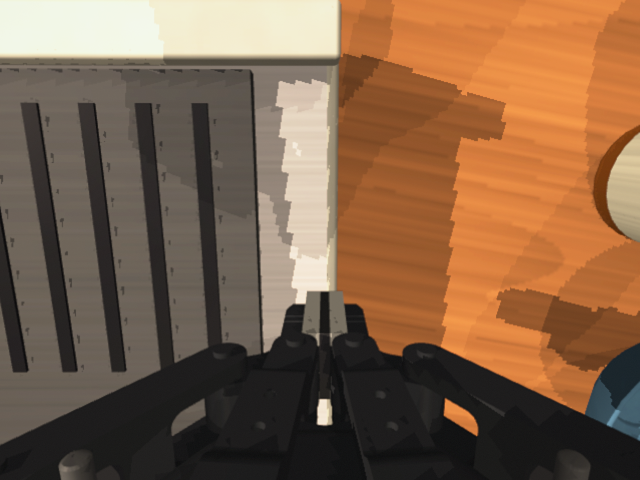

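The closed fingertips at (325,310) hover over the bare strip, clear of the plate's end edge at column 262.

arm_command --rows '[[[0, 0, 0.06], [0, 0, 0]], [[0, 0, 0.106], [0, 0, 0]], [[0, 0, 0.106], [0, 0, 0]], [[0, 0, 0.106], [0, 0, 0]]]'

```text
clock: 4.5
position: [638.1, -216.9, 64.7]
ee_rot: [0.996, 0.092, -0.0, 0.0]
contact_force: [-0.4, 0.7, 0.9]
gripper_width: 0.1
grasp_force: 0.0
```

arm_command --rows '[[[0, -0.016, 0], [0, 0, 0]], [[0, -0.032, 0], [0, 0, 0]], [[0, -0.048, 0], [0, 0, 0]], [[0, -0.064, 0], [0, 0, 0]], [[0, -0.08, 0], [0, 0, 0]]]'

```text
clock: 5.0
position: [634.9, -197.5, 65.2]
ee_rot: [0.996, 0.093, 0.0, 0.001]
contact_force: [1.5, -3.7, -0.1]
gripper_width: -0.2
grasp_force: 1.5
```

arm_command --rows '[[[0, -0.016, 0], [0, 0, 0]], [[0, -0.032, 0], [0, 0, 0]], [[0, -0.048, 0], [0, 0, 0]], [[0, -0.064, 0], [0, 0, 0]], [[0, -0.064, 0], [0, 0, 0]]]'

```text
clock: 5.5
position: [631.6, -180.8, 65.0]
ee_rot: [0.996, 0.093, 0.0, -0.0]
contact_force: [0.7, -1.3, 1.6]
gripper_width: -0.2
grasp_force: 0.9
```

```bash
python3 - <<'E'
from h import *
s=arm.read_state(); print(s["clock"],s["position"],G(s["position"]),s["contact_force"])
im,D=arm.get_image("wrist"); cv2.imwrite("pics/w3.png",im)
im,D=arm.get_image("top");P=cloud("top",im,D); h=cv2.cvtColor(im,cv2.COLOR_BGR2HSV)
m=(h[...,1]>150)&((h[...,0]<8)|(h[...,0]>172))&(P[...,2]>55)&(P[...,2]<85)
m[:150]=0;m[:,:270]=0;m[:,400:]=0;m[245:]=0
for p in P[m][::6]: print(G(p),p[2].round(1))
E
```

```text
5.5 [ 631.57580796 -180.83426192   64.97075823] [ 1.000e-01 -1.637e+02] [ 0.69669768 -1.25331684  1.61655816]
```

View pics/w3.png

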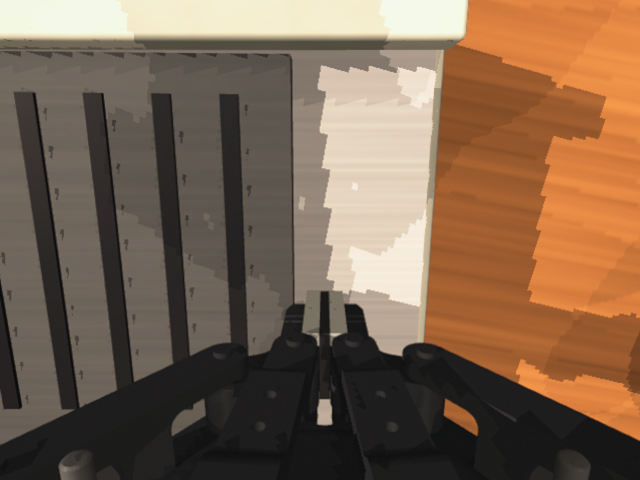

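Fingertip in contact; the plate's end edge is now at column 294 with bare deck opening on the right.

```bash
python3 - <<'E'
from h import *
for v,z in((80,69.5),(200,71.5),(290,72)): print(G(onz("wrist",(293.5,v),z)))
print(G(onz("wrist",(437,150),60)))
E
```

```text
[  84.8 -153.3]
[  46.6 -152.9]
[  14.  -152.2]
[  62.9 -203.6]
```

arm_command --rows '[[[0, -0.016, 0], [0, 0, 0]], [[0, -0.032, 0], [0, 0, 0]], [[0, -0.048, 0], [0, 0, 0]], [[0, -0.06, 0], [0, 0, 0]], [[0, -0.068, 0], [0, 0, 0]]]'

```text
clock: 6.1
position: [628.5, -164.6, 64.9]
ee_rot: [0.996, 0.093, 0.0, 0.0]
contact_force: [1.1, -4.2, 0.3]
gripper_width: -0.2
grasp_force: 2.3
```

arm_command --rows '[[[0, -0.004, 0], [0, 0, 0]], [[0, -0.008, 0], [0, 0, 0]], [[0, -0.012, 0], [0, 0, 0]]]'

```text
clock: 6.4
position: [627.9, -161.9, 64.8]
ee_rot: [0.996, 0.092, -0.0, 0.0]
contact_force: [1.5, -4.3, 0.1]
gripper_width: -0.2
grasp_force: 2.1
```

```bash
python3 - <<'E'
from h import *
s=arm.read_state(); print(s["clock"],s["position"],G(s["position"]),s["contact_force"])
im,D=arm.get_image("wrist"); P=cloud("wrist",im,D)
for u,v in((60,100),(60,200),(60,300),(150,100),(150,200),(150,250),(250,150)): print(G(P[v,u]),P[v,u,2].round(1))
cv2.imwrite("pics/w4.png",im)
E
```

```text
6.4 [ 627.91551287 -161.8548137    64.78649728] [-1.000e-01 -1.444e+02] [ 1.45576822 -4.30321133  0.08321896]
[ 78.6 -56.8] 67.1
[ 45.7 -51.8] 68.0
[ 10.2 -48.7] 72.7
[ 78.7 -86.3] 67.1
[ 46.  -83.7] 69.8
[ 28.2 -81.8] 69.8
[  62.8 -118.7] 68.4
```

Still riding (tilted). Continuing in small steps.

arm_command --rows '[[[0, -0.004, 0], [0, 0, 0]], [[0, -0.008, 0], [0, 0, 0]]]'

```text
clock: 6.65
position: [626.8, -158.9, 64.2]
ee_rot: [0.996, 0.092, -0.001, -0.001]
contact_force: [0.1, 0.0, -0.2]
gripper_width: -0.1
grasp_force: 0.0
```

arm_command --rows '[[[0, -0.004, 0], [0, 0, 0]], [[0, -0.004, 0], [0, 0, 0]]]'

```text
clock: 6.85
position: [627.1, -158.2, 64.5]
ee_rot: [0.996, 0.093, -0.0, -0.0]
contact_force: [-0.2, 0.2, -1.5]
gripper_width: 0.2
grasp_force: 0.0
```

```bash
cat >chk.py <<'E'
from h import *
s=arm.read_state(); print(s["clock"],s["position"],G(s["position"]),s["contact_force"])
im,D=arm.get_image("wrist"); P=cloud("wrist",im,D)
for u,v in((60,200),(60,300),(150,100),(150,200),(150,250)): print(G(P[v,u]),P[v,u,2].round(1))
E
python3 chk.py
```

```text
6.85 [ 627.1053569  -158.20780097   64.52720736] [  -0.2 -140.7] [-0.24083261  0.17702655 -1.49449862]
[ 45.5 -47.6] 66.8
[  8.7 -42.8] 68.9
[ 78.6 -83.4] 68.1
[ 45.7 -79.4] 67.5
[ 27.5 -77.4] 67.5
```

The push force vanished and the plate reads flat at about 68 mm, so it has dropped. I'll back off, rise and look.

arm_command --rows '[[[0, 0.04, 0], [0, 0, 0]], [[0, 0.04, -0.2], [0, 0, 0]], [[0, 0.04, -0.4], [0, 0, 0]], [[0, 0.04, -0.6], [0, 0, 0]], [[0, 0.04, -0.6], [0, 0, 0]]]'

```text
clock: 7.4
position: [633.5, -170.5, 224.5]
ee_rot: [0.996, 0.093, 0.008, 0.003]
contact_force: [0.6, -0.5, 0.7]
gripper_width: 0.0
grasp_force: 0.0
```

arm_command --rows '[[[-0.66, -0.6, 0], [0, 0, 0]], [[-0.66, -0.6, 0], [0, 0, 0]], [[-0.66, -0.6, 0], [0, 0, 0]], [[-0.66, -0.6, 0], [0, 0, 0]], [[-0.66, -0.6, 0], [0, 0, 0]]]'

```text
clock: 7.9
position: [436.1, -51.2, 214.8]
ee_rot: [0.996, 0.093, -0.0, -0.0]
contact_force: [0.9, 0.4, 0.4]
gripper_width: -0.0
grasp_force: 0.0
```

```bash
python3 chk.py; python3 - <<'E'
from h import *
im,D=arm.get_image("wrist"); np.save("w5.npy",cloud("wrist",im,D)); cv2.imwrite("pics/w5.png",im)
E
```

```text
7.9 [436.05103186 -51.17014753 214.75670692] [-168.6   -0.6] [0.85918026 0.38204543 0.41195483]
[-157.3  238.3] -0.8
[-253.2  253.4] 1.0
[-78.3 119.8] 68.1
[-157.1  157.9] -1.3
[-203.4  162.3] 0.4
```

View pics/w5.png

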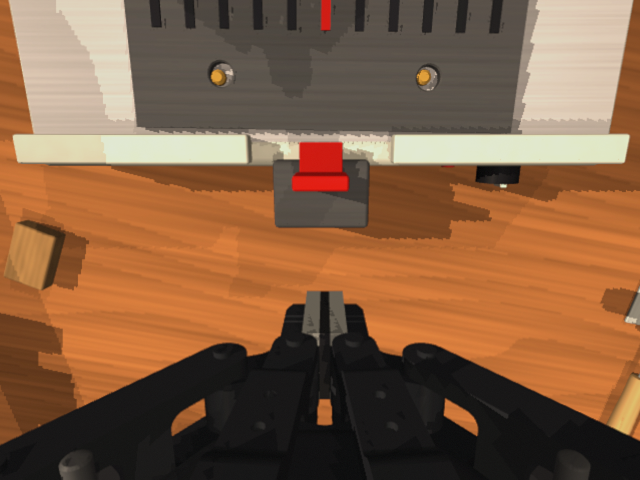

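Both brass pins, at (219,76) and (426,76), stand inside the holes and the plate lies flat. The catch tab's top is at rows 174–190, columns 292–349.

```bash
python3 - <<'E'
from h import *
P=np.load("w5.npy")
for p in((292,190),(349,190),(320,174)): print(G(onz("wrist",p,108)))
for u,v in((320,182),(320,188),(320,170),(180,100),(470,100),(250,100),(400,60)): print(G(P[v,u]),P[v,u,2].round(1))
E
```

```text
[-131.7   19.9]
[-131.5  -15.7]
[-121.8    2.5]
[-126.7    2.5] 107.4
[-130.6    2.5] 105.8
[-121.6    2.8] 76.4
[-75.6  98.5] 68.1
[-74.9 -99.5] 68.1
[-75.5  50.5] 69.3
[-49.7 -50.6] 66.9
```

arm_command --rows '[[[0, -0.01, 0.25], [0, 0, 0]], [[0, -0.01, 0.45], [0, 0, 0]], [[0, -0.01, 0.5], [0, 0, 0]], [[0, -0.01, 0.5], [0, 0, 0]], [[0, -0.01, 0.5], [0, 0, 0]]]'

```text
clock: 8.5
position: [440.4, -49.5, 90.2]
ee_rot: [0.996, 0.092, 0.0, 0.0]
contact_force: [-0.6, 0.7, 0.3]
gripper_width: 0.1
grasp_force: 0.0
```

arm_command --rows '[[[0.04, 0, 0], [0, 0, 0]], [[0.07, 0, 0], [0, 0, 0]], [[0.09, 0, 0], [0, 0, 0]], [[0.11, 0, 0], [0, 0, 0]], [[0.11, 0, 0], [0, 0, 0]]]'

```text
clock: 9.0
position: [467.1, -43.9, 90.2]
ee_rot: [0.996, 0.092, 0.001, -0.0]
contact_force: [-0.1, 0.1, -0.4]
gripper_width: -0.0
grasp_force: 0.0
```

arm_command --rows '[[[0.012, 0, 0], [0, 0, 0]], [[0.024, 0, 0], [0, 0, 0]], [[0.036, 0, 0], [0, 0, 0]], [[0.036, 0, 0], [0, 0, 0]]]'

```text
clock: 9.4
position: [475.3, -42.3, 89.7]
ee_rot: [0.996, 0.092, 0.0, -0.0]
contact_force: [-0.5, 0.2, -0.3]
gripper_width: 0.1
grasp_force: 0.2
```

arm_command --rows '[[[0.006, 0, 0], [0, 0, 0]], [[0.012, 0, 0], [0, 0, 0]], [[0.016, 0, 0], [0, 0, 0]]]'

```text
clock: 9.7
position: [475.9, -42.4, 89.3]
ee_rot: [0.996, 0.092, -0.003, 0.0]
contact_force: [-8.5, -0.3, 5.5]
gripper_width: -0.1
grasp_force: 4.0
```

```bash
python3 - <<'E'
from h import *
s=arm.read_state(); print(s["position"],G(s["position"]),s["contact_force"],s["wrist_torque"])
im,D=arm.get_image("wrist"); im2,D2=arm.get_image("side")
cv2.imwrite("pics/w6.png",np.hstack([cv2.resize(im[40:400,140:500],(400,400)),cv2.resize(im2[200:320,260:380],(400,400))]))
P=cloud("wrist",im,D); h=cv2.cvtColor(im,cv2.COLOR_BGR2HSV)
m=(h[...,1]>150)&((h[...,0]<8)|(h[...,0]>172))&(h[...,2]>80)&(P[...,2]>70)
for v in range(0,480,6):
    u=np.where(m[v])[0]
    if len(u): p=P[v,u]; print(v,u.min(),u.max(),np.median((p[:,:2]-gc)@gx).round(1),np.median(p[:,2]).round(1))
E
```

```text
[475.89532083 -42.40651148  89.27110094] [-127.8    0.7] [-8.45599697 -0.34784039  5.49849391] [-0.11144064  2.21604387  0.05486887]
12 320 335 -17.5 70.2
18 334 334 -19.4 70.2
24 331 331 -21.3 70.1
30 320 335 -23.4 70.7
36 322 333 -25.3 70.5
48 323 333 -29.2 70.3
54 326 326 -31.2 70.2
204 281 355 -86.0 75.5
210 281 356 -88.3 75.9
216 281 356 -90.7 76.0
222 281 355 -93.1 75.9
228 282 355 -95.6 75.8
234 282 355 -98.0 76.0
240 282 354 -100.5 75.9
246 282 354 -103.0 75.9
252 283 354 -105.5 75.9
258 275 362 -105.6 83.9
264 272 364 -105.6 91.4
270 269 366 -105.6 98.1
276 267 368 -105.6 104.4
282 265 370 -106.9 106.6
288 265 370 -108.9 106.9
294 265 370 -111.0 107.0
300 266 369 -113.1 107.0
```

View pics/w6.png

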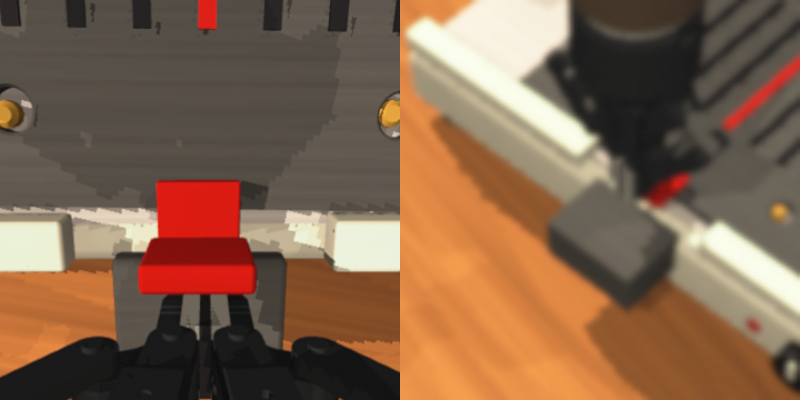

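The wrist view shows the tongue over the plate edge, with the force rising. A slightly firmer push will confirm whether it's at the stop.

arm_command --rows '[[[0.01, 0, 0], [0, 0, 0]], [[0.016, 0, 0], [0, 0, 0]], [[0.016, 0, 0], [0, 0, 0]]]'

```text
clock: 10.1
position: [476.0, -42.6, 88.6]
ee_rot: [0.996, 0.091, -0.008, 0.001]
contact_force: [-13.4, -0.3, 9.0]
gripper_width: -0.2
grasp_force: 6.7
```

```bash
python3 - <<'E'
from h import *
s=arm.read_state(); print(s["position"],G(s["position"]),s["contact_force"],s["wrist_torque"])
im,D=arm.get_image("wrist")
P=cloud("wrist",im,D)
for v in (195,198,201,204,207,210,262,268): print(v,im[v,320],G(P[v,320]),P[v,320,2].round(1))
for u,v in((160,40),(480,40),(240,180),(400,180)): print(G(P[v,u]),P[v,u,2].round(1))
E
```

```text
[476.00401832 -42.56729692  88.62276441] [-127.7    0.6] [-13.39227397  -0.26669719   8.98046931] [-0.26390346  3.67162191  0.09098534]
195 [70 79 86] [-83.5   2.7] 67.7
198 [70 78 85] [-84.6   2.7] 68.6
201 [60 67 90] [-86.1   2.7] 67.0
204 [ 15  23 201] [-86.    2.6] 74.7
207 [ 17  26 219] [-86.8   2.6] 76.8
210 [ 18  28 219] [-88.    2.6] 76.7
262 [ 13  15 129] [-105.3    2.5] 88.5
268 [ 12  16 131] [-105.6    2.5] 94.7
[-26.4  61.3] 67.4
[-26.3 -56.6] 66.6
[-77.4  34.9] 67.5
[-77.4 -29.5] 68.1
```

```bash
python3 - <<'E'
from h import *
for n,p,z in(("pinL",(147,142),67),("pinR",(493,142),67),("tip",(320,203),77),("railouterL",(140+60*.9,40+270*.9),76),("railouterR",(140+335*.9,40+270*.9),76),("railinnerL",(140+60*.9,40+213*.9),76)): print(n,G(onz("wrist",p,z)))
im,D=arm.get_image("top"); cv2.imwrite("pics/t2.png",im)
print([ (r["position"],r["score"]) for r in arm.spot_in("wrist","pin_left")[:2]],[ (r["position"],r["score"]) for r in arm.spot_in("wrist","pin_right")[:2]])
E
```

```text
pinL [-62.7  70.7]
pinR [-62.8 -65.5]
tip [-85.1   2.6]
railouterL [-118.5   54.4]
railouterR [-118.6  -47.1]
railinnerL [-96.8  52.6]
[([310.3, 258.4], 0.92)] [([312.9, 257.4], 0.95)]
```

Measured against the pins, which read −62.7 for a true −60, the tongue tip is at about −82.5. Fully home is −83, so the catch is at its stop. Backing off.

arm_command --rows '[[[-0.06, 0, 0], [0, 0, 0]], [[-0.16, 0, 0], [0, 0, 0]], [[-0.16, 0, -0.2], [0, 0, 0]], [[-0.16, 0, -0.4], [0, 0, 0]], [[-0.16, 0, -0.5], [0, 0, 0]]]'

```text
clock: 10.8
position: [446.0, -48.2, 219.5]
ee_rot: [0.996, 0.093, 0.005, 0.0]
contact_force: [1.4, 0.2, 0.5]
gripper_width: -0.2
grasp_force: 0.0
```

arm_command --rows '[[[0, 0, 0], [0, 0, 0]], [[0, 0, 0], [0, 0, 0]]]'

```text
clock: 11.0
position: [443.8, -48.1, 215.2]
ee_rot: [0.996, 0.092, 0.001, -0.0]
contact_force: [-0.7, -0.1, -0.6]
gripper_width: 0.2
grasp_force: 0.0
```

```bash
python3 - <<'E'
from h import *
s=arm.read_state(); print(s["clock"],s["position"],G(s["position"]),s["contact_force"])
im,D=arm.get_image("wrist"); cv2.imwrite("pics/w7.png",im)
E
```

```text
11.0 [443.83043228 -48.11178758 215.18407142] [-160.4    1. ] [-0.69470444 -0.10310133 -0.5598011 ]
```

View pics/w7.png

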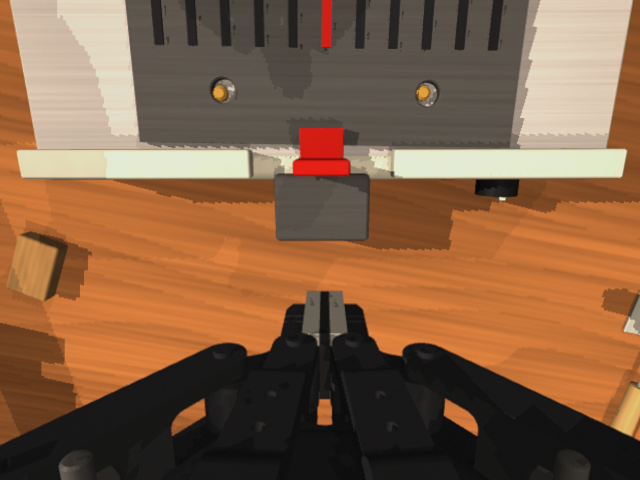

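The tongue (rows 127–158) lies over the plate edge, the pins show in both holes at (222,92) and (426,92), and the arm is clear.

```bash
python3 -c "
from bench import arm
print(arm.job_done())"
```

```text
the job is handed in; nothing more can be done
None
```

The job is handed in at about 11 s on the clock: the plate lies flat with both pins in its holes, the red catch is pushed to its stop over the plate's edge, and the arm is clear.

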